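Tuck a clock's battery flap under its lip

TASK

The wooden clock lies face down and the white battery flap on its back stands open. With the fingertips, gently fold the flap down over the cells and, while keeping it pressed down, slide it outwards (the orange ridge is there to push on) until the free edge is fully home beneath the blue lip, then take the hand away so that the flap stays shut by itself. Do not pick anything up, do not lift or shove the clock out of its place, and leave the screwdriver, jar, mug and parts tray alone.

Things in the scene. Friction and masses are not known exactly. Their poses are not given: they have to be found in the camera images.
- clock: Loose wooden house-shaped clock, 1.5 to 2.3 kg, lying face down on a grey mat 3 mm thick; walls 170 mm (its x) by 190 mm (its y, -120 to +70), with a gable and two dark roof boards pointing to its +y (as far as y = +215 mm with the ornament). Origin: on its underside, below the middle of the walls' width. Its plywood back is the upper face, 90 mm above the origin; roof boards are 98 mm high. x points from the flap's hinge to the lip, y along the hinge to the roof, z up.
- hinge_mid (a point): Middle of the flap's hinge axis, 6 mm above the clock's back, at (-45, -55, 96) mm in the clock's frame. Same axes as the clock: the hinge axis runs along y; x points to the lip.
- flap_fold (a joint): Angle of the flap about its hinge: 0 = folded down flat and parallel to the clock's back (a stop), pi/2 = upright, range 0 to 2.1; it opens upwards away from the lip. It starts open somewhere between 1.2 and 1.9 and stays there by friction. Folding it takes up to about 0.11 N m (about 3 N at 40 mm from the hinge), and a spring lifts it to roughly 0.8 if it is let go untucked.
- flap_slide (a joint): Sliding of the flap outwards in its hinge, along its own plane away from the hinge (when folded down: to the clock's +x, under the lip): 0 = drawn back (as it starts), 0.012 m = fully home under the lip (stop). Stays where it is left; about 2 N of friction, so a fingertip drawn back while still pressing drags it out again. Folding works only while it is below about 0.002, or else the edge lands on top of the lip.
- flap_edge (a point): Middle of the free edge of the white flap, half-way through its thickness; moves with the flap. The flap is 4 mm thick, 76 mm wide, and reaches from 4 to 80 mm from the hinge axis when drawn back (to 92 mm when home), the axis lying in its mid-plane: folded down, its outer face is 2 mm above the axis, 98 mm above the clock's origin. Axes turn with the flap: x from hinge to free edge, y along the hinge, z out of its outer face (up when folded).
- ridge (a point): Middle of the top of the orange push ridge on the flap's outer face: 6 mm thick (60 to 66 mm from the hinge axis when drawn back), 54 mm wide, 7 mm proud of the face; moves with the flap. Push its hinge-side face towards the lip. Axes as flap_edge.
- lip_edge (a point): Middle of the lower front edge of the fixed blue lip, 83 mm from the hinge axis along the clock's x, 4.5 mm above the axis. The lip is 60 mm wide, 18 mm deep (to +x), 4 mm thick above this point; the folded flap passes beneath it with 2.5 mm to spare. Axes as the clock.
- screwdriver_mid (a point): Middle of a loose screwdriver, 200 mm long, 26 mm thick, blue handle, lying on the mat; x along it.
- jar_mid (a point): Middle of a loose glass jar, 52 mm in diameter, 75 mm high, orange lid.
- mug_mid (a point): Middle of a loose blue mug, 76 mm in diameter, 90 mm high, handle to its +y.
- tray_mid (a point): Middle of a loose black parts tray with washers, 85 x 85 x 20 mm.

How it is judged (in metres and radians):
On the way, in this order (a step that is already met when the one before it is completed fails the run):
1. the flap is folded down while still drawn back (value of joint flap_fold below 0.1 rad and value of joint flap_slide below 0.006 m), for 0.02 s.
2. the flap's edge is slid under the lip (value of joint flap_fold below 0.06 rad and value of joint flap_slide above 0.009 m), for 0.1 s.
At the end, for the whole second after the job is handed in: The flap is shut (within 0.06 rad) with its edge slid at least 9 of the 12 mm home beneath the lip, held by the lip alone; the clock lies flat at rest within 30 mm of where it was; the screwdriver, jar, mug and tray are within 25 mm of where they were (all of step 2 and linear speed of clock below 0.01 m/s and distance of clock from where it was at the start of the episode below 0.03 m and angle between clock's own z axis and vertical below 0.05 rad and not (distance of screwdriver_mid from where it was at the start of the episode above 0.025 m) and not (distance of jar_mid from where it was at the start of the episode above 0.025 m) and not (distance of mug_mid from where it was at the start of the episode above 0.025 m) and not (distance of tray_mid from where it was at the start of the episode above 0.025 m)); the robot touches nothing.
It fails at once if the clock is lifted, tipped or shoved over 30 mm (height (world z) of clock above 0.015 m or angle between clock's own z axis and vertical above 0.1 rad or distance of clock from where it was at the start of the episode above 0.03 m).
It fails at once if the screwdriver, jar, mug or tray is moved over 25 mm (distance of any of screwdriver_mid, jar_mid, mug_mid, tray_mid from where it was at the start of the episode above 0.025 m).
It fails at once if the clock or its flap is pressed harder than 40 N (contact force between the fingers and clock above 40 N).
It also fails if it takes over 40 s, if anything falls off the work surface, if the arm or the gripper's body presses on something with over 40 N, if the wrist force passes 120 N, or if a joint passes its speed limit or range.

ROBOT

A 6-joint arm with a two-finger parallel gripper is mounted at the origin on the work surface. World frame = base frame: x ahead of the robot, y to its left, z up, the work surface at z = 0. Lengths are in m, angles in degrees, forces in N, time in s.
With the tool pointing down it reaches from about 0.4 to 0.825 m from the base axis. Payload 7 kg.
Tool frame: the origin (TCP) lies midway between the tips of the shut fingers; the grasp point (between the pads) lies 19 mm behind it; y points along the fingers, z is the direction in which the jaws open and shut, and the axes are right-handed (so a half turn about y gives the same grasp; the last joint's range is limited). The gripper opens to 88 mm and grips with 3 to 60 N. Pads are 19 mm wide; open, the fingers measure 130 mm over their backs; the gripper's body (78 mm by 193 mm) begins 47 mm behind the grasp point.
Start: joints at [83.887, 20.546, 0.682, 0, -70.136, -16.507], TCP at [0.26, 0.623, 0.227] pointing down, gripper open.
Joint ranges: [-176.03, 176.03], [-82.01, 121.73], [-58.28, 71.71], [-173.87, 95.51], [-174.79, -0.11], [-173.66, 173.66]. Speed limits (degrees/s): [136.94, 136.94, 172.46, 180, 180, 180].

INTERFACE

Orientations are given as [roll, pitch, yaw] about the fixed x, y, z axes, in that order (R = Rz(yaw) Ry(pitch) Rx(roll)).
In Python, from plant import ctrl gives the robot as it stands.
- The arm moves only by the tool step_arm, never from a script. Its argument "rows" is a list that holds one entry, the list of rows, each a list of 7 numbers: the gripper command: -1 is shut, 1 is fully open, values between are in proportion, then the shift along the world's x, y, z in cm, then the turn, a rotation vector about the world's x, y, z in degrees. In form: [[[fingers, tx, ty, tz, rx, ry, rz], ...]]. A call has 1 to 12 rows; each row shifts and turns the commanded pose from where the row before left it; what a row does not reach is not made up. A row lasts 1/8 s, in which the tool goes at most 62.5 mm and 10.7 degrees, less where a joint would pass 70% of its speed; a pose out of reach is approached as far as the arm can. A call is refused whole if a number of a shift passes 6.25 or a number of a turn 10.7, either way. A call with a gripper value outside its range is refused whole. The fingers move at their own pace and stop on an object; the grip force is fixed at half the most. Time passes only in rows, so rows that do not move let the fingers close. It gives the time, the measured TCP pose, the force and the opening at its end, in the units of the state.
- ctrl.get_obs(): the state, without advancing time (a new reading comes with each control period).
- ctrl.snapshot(name): name is "scene" or "side" or "wrist"; returns the picture (400x640x3 uint8, blue, green, red); there is no depth.
- ctrl.camera_params(name): a dict with "vertical_fov" (degrees; the focal length in pixels is half the picture's height over the tangent of half this angle, whatever the lens; pixels are square), "cx", "cy" (the principal point, pixels), "rvec" (rotation vector, rad) and "tvec" (3), from world to camera coordinates, as OpenCV has them. Camera axes: x right, y down, z forward; pixel columns grow to the right and rows downward; lengths in m; the calibration is good to about 2 mm. A picture is of the moment at which its call begins: read the wrist's pose just before it. camera_params takes no time and is no camera call; for the wrist camera it gives the pose at the moment of the call.
- ctrl.close_job(): hands the job in, once; it reports no verdict.
The state is a dict: "clock": time; "joint_pos": joint angles; "qvel": joint speeds; "tau": joint torques, N m; "tool_pos": TCP position; "orientation": TCP orientation; "force": force on the tool from outside, world axes, zero at the start; "moment": the same for the moment, N m; "opening": finger opening in m.
Only numpy, scipy, OpenCV 4.12 (cv2) and the standard library are available. Lean on these libraries where they do the work, as an engineer would, in place of code of your own. Each camera call takes 0.05 s, during which the arm holds its last target. There are 200 camera calls.

## Working session

There is one attempt and no reset: what is moved stays moved. The work goes in short steps, Python scripts to look and compute and a tool call to move; the robot and the scene stay as the last step left them, time stands still between calls to the robot, and variables do not carry over. Pictures are saved under pics/ and viewed, about 8 in all and at most 12, crops included, and the job is handed in when it is done.

Besides the shell and the picture viewer there is one more tool, called after ">>>" by a JSON object that holds its "name" and its "arguments". step_arm: Moves the arm, as the interface text tells. Its arguments: {"type":"object","properties":{"rows":{"type":"array"}},"required":["rows"]}

```bash
mkdir -p pics
cat > h.py <<'E'
import numpy as np, cv2
from plant import ctrl
def cam(n):
    p=ctrl.camera_params(n); f=200/np.tan(np.radians(p["vertical_fov"])/2)
    K=np.array([[f,0,p["cx"]],[0,f,p["cy"]],[0,0,1.]]); return p,K,np.array(p["rvec"],float).ravel(),np.array(p["tvec"],float).ravel()
def proj(c,P):
    p,K,r,t=c; return cv2.projectPoints(np.array(P,float).reshape(-1,3),r,t,K,None)[0].reshape(-1,2)
def plane(c,uv,z):
    p,K,r,t=c; R=cv2.Rodrigues(r)[0]; o=-R.T@t
    d=R.T@np.linalg.inv(K)@np.array([uv[0],uv[1],1.]); return o+d*(z-o[2])/d[2]
E
python3 - <<'E'
from h import *
print(ctrl.get_obs())
for n in("scene","side","wrist"):
    print(n,ctrl.camera_params(n)); cv2.imwrite(f"pics/{n}0.png",ctrl.snapshot(n))
E
```

```text
{'clock': 0.0, 'joint_pos': array([ 8.38848090e+01,  2.05909962e+01,  6.34273665e-01, -1.97876522e-02,
       -7.01348009e+01, -1.65063792e+01]), 'qvel': array([-0.00536928,  0.08620387,  0.03037844, -0.04520317,  0.00660765,
       -0.03374377]), 'tau': array([-1.04899147e-03, -5.82726359e+01,  2.93049645e+01,  6.99740946e+00,
        6.91365130e-03, -1.60767645e-04]), 'tool_pos': array([0.25947947, 0.6226152 , 0.22563247]), 'orientation': array([-8.99069629e+01,  8.17122160e-03,  1.57371698e+02]), 'force': array([ 0.14400912, -0.56544926, -0.10647359]), 'moment': array([-0.01748767, -0.02089209,  0.04554875]), 'opening': 0.08760724731226711}
scene {'vertical_fov': 46.84765201734609, 'cx': 318.81182446644846, 'cy': 209.09787527347774, 'rvec': array([ 1.76366488,  1.73395114, -0.7041366 ]), 'tvec': array([ 0.06981777, -0.3662252 ,  1.28612004])}
side {'vertical_fov': 54.54959624134372, 'cx': 319.7221741799622, 'cy': 191.71414439409406, 'rvec': array([ 0.77207968, -2.42110486,  1.34552185]), 'tvec': array([0.4001497 , 0.30720633, 0.47703209])}
wrist {'vertical_fov': 65.99135250048684, 'cx': 316.05492266660224, 'cy': 198.99374996412217, 'rvec': array([-1.65315694,  2.47898086,  0.3195156 ]), 'tvec': array([ 0.6734261 , -0.03018719,  0.39004153])}
```

View pics/scene0.png

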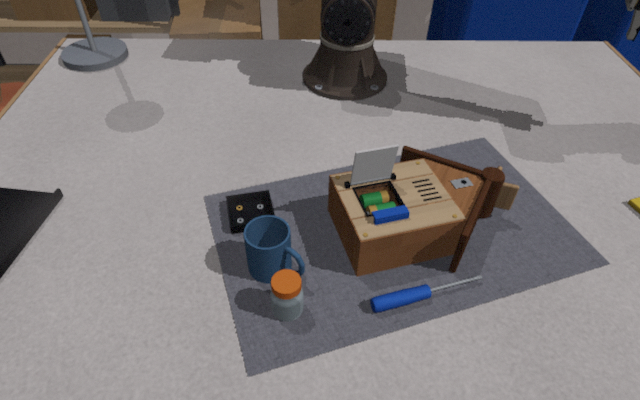

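View pics/side0.png

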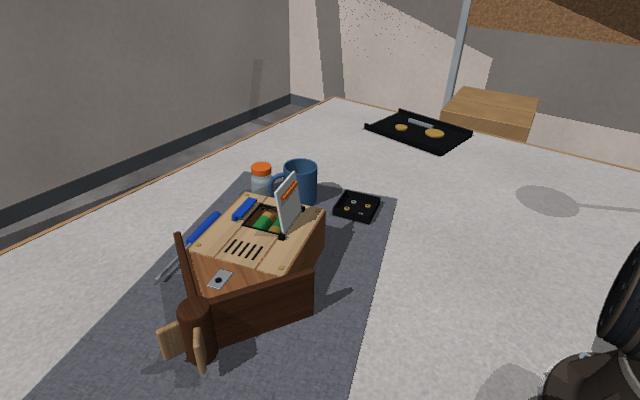

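The scene view shows the clock with its flap up at (375,165), the lip at (391,215) and the roof towards world +y. I'll enlarge both views.

Run:
```python
from h import *
a=cv2.imread("pics/scene0.png")[135:275,320:520]; b=cv2.imread("pics/side0.png")[165:305,160:340]
cv2.imwrite("pics/ca.png",cv2.resize(a,None,fx=4,fy=4,interpolation=cv2.INTER_CUBIC))
cv2.imwrite("pics/cb.png",cv2.resize(b,None,fx=4,fy=4,interpolation=cv2.INTER_CUBIC))
```

```text
(no output)
```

View pics/ca.png

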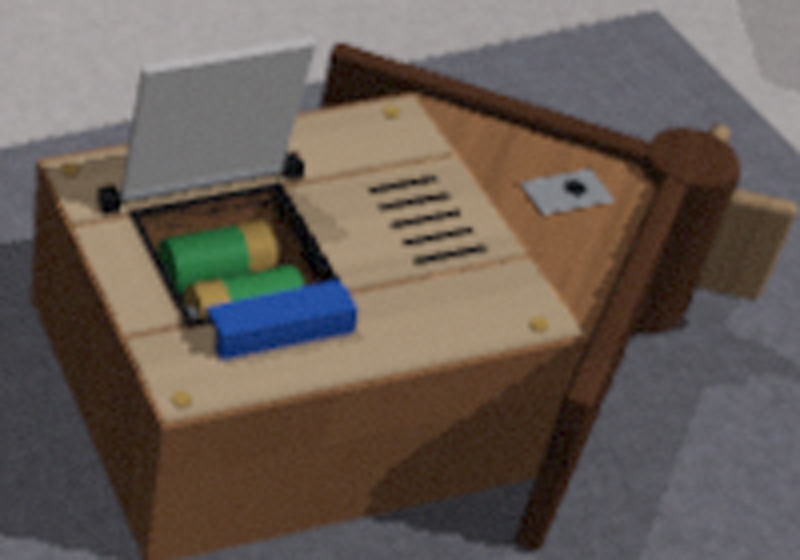

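View pics/cb.png

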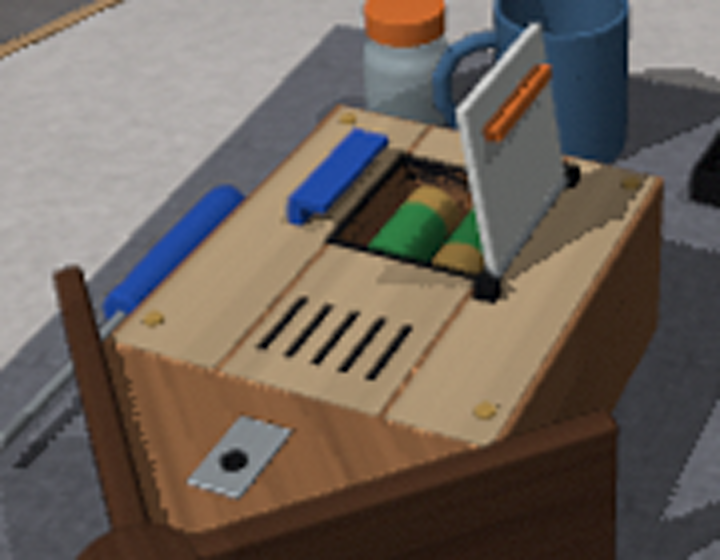

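```bash
cat > fit.py <<'E'
from h import *
from scipy.optimize import least_squares
S=lambda u,v:(u/4+320-.4,v/4+135-.4)
D=lambda u,v:(u/4+160-.4,v/4+165-.4)
cs,cd=cam("scene"),cam("side")
pts=[(cs,(-85,-120,90),S(38,162)),(cs,(85,-120,90),S(163,425)),(cs,(85,70,90),S(580,332)),(cs,(-85,70,90),S(418,97)),
(cs,(38,-85,104.5),S(208,305)),(cs,(38,-25,104.5),S(345,283)),(cs,(56,-85,104.5),S(218,332)),
(cd,(85,-120,90),D(335,105)),(cd,(-85,-120,90),D(662,180)),(cd,(85,70,90),D(115,347)),(cd,(-85,70,90),D(492,443)),
(cd,(56,-85,104.5),D(352,130)),(cd,(38,-25,104.5),D(308,190+8))]
# flap: (r, y, h) h above mid-plane
fl=[(cs,(80,-93,-2),S(145,73)),(cs,(80,-17,-2),S(313,44)),(cs,(4,-93,-2),S(122,197)),
(cd,(80,-93,-2),D(533,27)),(cd,(80,-17,-2),D(460,110)),(cd,(80,-17,2),D(467,113)),(cd,(63,-28,9),D(497,131)),(cd,(63,-82,9),D(546,73))]
def W(q,P):
    c,s=np.cos(q[2]),np.sin(q[2]); P=np.array(P)/1e3
    return np.array([q[0]+c*P[0]-s*P[1],q[1]+s*P[0]+c*P[1],.003+P[2]])
def F(q,P):
    r,y,h=P; c,s=np.cos(q[3]),np.sin(q[3])
    return W(q,(-45+r*c-h*s,y,96+r*s+h*c))
def res(q): return np.concatenate([proj(c,W(q,P))[0]-uv for c,P,uv in pts]+[proj(c,F(q,P))[0]-uv for c,P,uv in fl])
if __name__=="__main__":
    o=least_squares(res,[.55,.1,-.2,1.5],loss="soft_l1")
    print(o.x,np.degrees(o.x[2:])); print(res(o.x).reshape(-1,2).round(1).tolist())
    np.save("q.npy",o.x); q=o.x
    for n,P in dict(hinge=(-45,-55,96),lip=(38,-55,100.5)).items(): print(n,W(q,P).round(4))
    print("edge",F(q,(80,-55,0)).round(4),"ridge",F(q,(63,-55,9)).round(4))
E
python3 fit.py
```

```text
[0.5743169  0.07125114 0.26229511 1.43687934] [15.0284029  82.32712187]
[[-0.7, -0.6], [-0.1, 0.9], [2.4, 1.3], [-1.4, -1.3], [-0.5, 0.1], [-1.3, -1.1], [1.0, 0.9], [0.0, -0.1], [-0.2, -0.6], [-4.1, -1.1], [0.2, 2.8], [-0.2, -0.5], [3.2, 2.3], [-0.5, -0.6], [0.2, -0.6], [0.2, -1.1], [-0.4, -1.1], [-1.2, 0.2], [-0.7, -0.3], [0.4, 1.3], [1.0, -0.4]]
hinge [0.5451 0.0065 0.099 ]
lip [0.6253 0.028  0.1035]
edge [0.5554 0.0092 0.1783] ridge [0.5446 0.0063 0.1626]
```

```bash
sed -i 's/^pts=\(.*\)$/pts=\1/; s/^def W/pts=[p for p in pts if p[1][1]!=70 and p[2]!=D(308,198)]\ndef W/' fit.py; python3 fit.py
```

```text
[0.57412694 0.07148885 0.26179547 1.43651808] [14.99977531 82.30642341]
[[-0.5, -0.7], [0.0, 0.8], [-0.4, 0.0], [-1.1, -1.2], [1.1, 0.8], [0.1, 0.0], [-0.2, -0.5], [-0.2, -0.4], [-0.3, -0.6], [0.4, -0.7], [0.3, -1.2], [-0.4, -1.0], [-1.2, 0.3], [-0.7, -0.2], [0.4, 1.4], [1.0, -0.3]]
hinge [0.5449 0.0067 0.099 ]
lip [0.6251 0.0282 0.1035]
edge [0.5552 0.0095 0.1783] ridge [0.5444 0.0066 0.1626]
```

>>> {"name": "step_arm", "arguments": {"rows": [[[-1, 2.137, -5.197, 0, 0, 0, 3.135], [-1, 2.137, -5.197, 0, 0, 0, 3.135], [-1, 2.137, -5.197, 0, 0, 0, 3.135], [-1, 2.137, -5.197, 0, 0, 0, 3.135], [-1, 2.137, -5.197, 0, 0, 0, 3.135], [-1, 2.137, -5.197, 0, 0, 0, 3.135], [-1, 2.137, -5.197, 0, 0, 0, 3.135], [-1, 2.137, -5.197, 0, 0, 0, 3.135], [-1, 2.137, -5.197, 0, 0, 0, 3.135], [-1, 2.137, -5.197, 0, 0, 0, 3.135], [-1, 2.137, -5.197, 0, 0, 0, 3.135], [-1, 2.137, -5.197, 0, 0, 0, 3.135]]]}}

```text
clock: 1.65
tool_pos: [0.5164, -0.0024, 0.2267]
orientation: [-90.0, 0.0, -164.9]
force: [1.0, 1.3, 1.0]
opening: 0.0002
```

>>> {"name": "step_arm", "arguments": {"rows": [[[-1, 0, 0, -1.3, 0, 0, 0], [-1, 0, 0, -1.3, 0, 0, 0], [-1, 0, 0, -1.3, 0, 0, 0], [-1, 0, 0, -1.3, 0, 0, 0], [-1, 0, 0, 0, 0, 0, 0]]]}}

```text
clock: 2.28
tool_pos: [0.5152, -0.0, 0.1734]
orientation: [-90.0, -0.1, -164.9]
force: [-0.4, 0.1, 0.4]
opening: 0.0006
```

Run:
```python
from h import *
o=ctrl.get_obs(); print(o["tool_pos"],o["orientation"],o["force"],o["opening"])
a=ctrl.snapshot("scene")[100:240,300:460];b=ctrl.snapshot("side")[120:260,200:360]
cv2.imwrite("pics/p1.png",np.hstack([cv2.resize(i,(400,350),interpolation=cv2.INTER_CUBIC) for i in(a,b)]))
```

```text
[ 5.15230119e-01 -2.54536419e-05  1.73354297e-01] [-8.99971939e+01 -1.26585440e-01 -1.64928098e+02] [-0.43450479  0.13066061  0.36373804] 0.000615951604081004
```

View pics/p1.png

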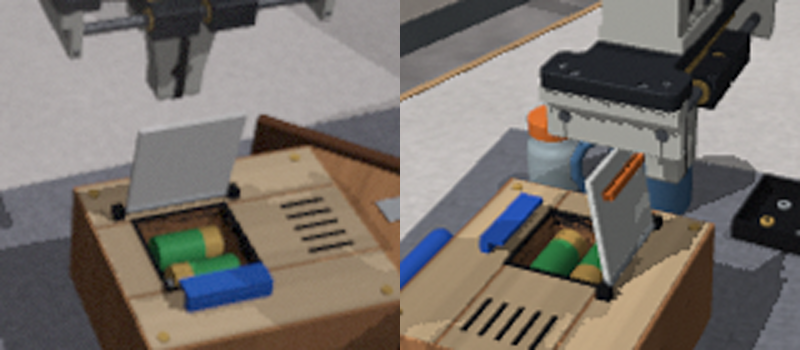

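>>> {"name": "step_arm", "arguments": {"rows": [[[-1, 1.0, 0.27, 0, 0, 0, 0], [-1, 1.0, 0.27, 0, 0, 0, 0], [-1, 0.8, 0.2, -0.1, 0, 0, 0], [-1, 0.47, 0.13, -0.11, 0, 0, 0], [-1, 0.48, 0.12, -0.11, 0, 0, 0], [-1, 0.5, 0.14, -0.2, 0, 0, 0], [-1, 0.5, 0.13, -0.2, 0, 0, 0], [-1, 0.45, 0.12, -0.28, 0, 0, 0], [-1, 0.44, 0.12, -0.29, 0, 0, 0], [-1, 0.4, 0.11, -0.35, 0, 0, 0], [-1, 0.4, 0.1, -0.35, 0, 0, 0]]]}}

```text
clock: 3.75
tool_pos: [0.5808, 0.0166, 0.1544]
orientation: [-90.0, 0.0, -165.0]
force: [-0.4, -0.0, 1.8]
opening: 0.0004
```

>>> {"name": "step_arm", "arguments": {"rows": [[[-1, 0.28, 0.08, -0.35, 0, 0, 0], [-1, 0.29, 0.07, -0.35, 0, 0, 0], [-1, 0, 0, 0, 0, 0, 0]]]}}

```text
clock: 4.12
tool_pos: [0.5873, 0.0184, 0.1481]
orientation: [-90.0, 0.1, -165.0]
force: [2.5, 1.7, 4.2]
opening: 0.0006
```

Run:
```python
from h import *
o=ctrl.get_obs(); print(o["tool_pos"],o["force"])
a=ctrl.snapshot("scene")[120:240,320:457];b=ctrl.snapshot("side")[150:270,200:337]
cv2.imwrite("pics/p2.png",np.hstack([cv2.resize(i,(400,350),interpolation=cv2.INTER_CUBIC) for i in(a,b)]))
```

```text
[0.5873381  0.0183686  0.14807814] [2.45434235 1.7299382  4.1521344 ]
```

View pics/p2.png

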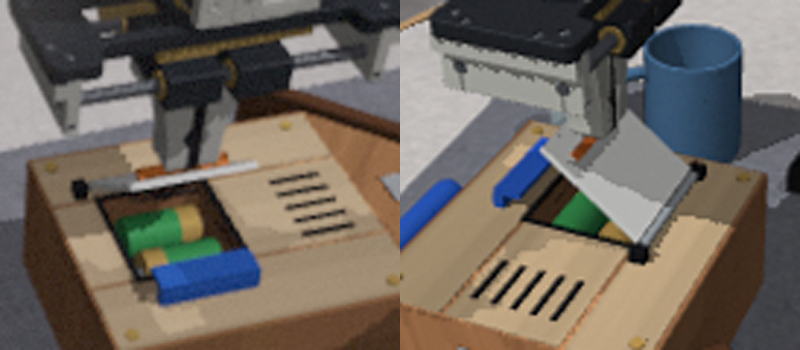

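>>> {"name": "step_arm", "arguments": {"rows": [[[-1, 0, 0, 1.25, 0, 0, 0], [-1, 0, 0, 1.25, 0, 0, 0], [-1, -1.2, -0.33, 0, 0, 0, 0], [-1, -1.2, -0.33, 0, 0, 0, 0], [-1, 0, 0, -1.2, 0, 0, 0], [-1, 0, 0, -1.2, 0, 0, 0], [-1, 0, 0, -1.0, 0, 0, 0], [-1, 0, 0, -0.6, 0, 0, 0], [-1, 0, 0, 0, 0, 0, 0]]]}}

```text
clock: 5.35
tool_pos: [0.562, 0.0113, 0.1319]
orientation: [-90.0, -0.1, -165.0]
force: [0.6, -0.4, 0.4]
opening: 0.0005
```

>>> {"name": "step_arm", "arguments": {"rows": [[[-1, 0.32, 0.08, -0.37, 0, 0, 0], [-1, 0.32, 0.08, -0.36, 0, 0, 0], [-1, 0.2, 0.05, -0.37, 0, 0, 0], [-1, 0.19, 0.05, -0.37, 0, 0, 0], [-1, 0.12, 0.03, -0.4, 0, 0, 0], [-1, 0.11, 0.03, -0.4, 0, 0, 0], [-1, 0.03, 0.01, -0.3, 0, 0, 0], [-1, 0, 0, 0, 0, 0, 0]]]}}

```text
clock: 6.35
tool_pos: [0.5749, 0.0147, 0.1067]
orientation: [-90.0, -0.0, -165.0]
force: [0.0, -0.4, 0.9]
opening: 0.0007
```

Run:
```python
from h import *
o=ctrl.get_obs(); print(o["tool_pos"],o["force"])
a=ctrl.snapshot("scene")[120:240,320:457];b=ctrl.snapshot("side")[150:270,200:337]
cv2.imwrite("pics/p3.png",np.hstack([cv2.resize(i,(400,350),interpolation=cv2.INTER_CUBIC) for i in(a,b)]))
```

```text
[0.57490413 0.01465689 0.10666257] [ 0.01010451 -0.37045968  0.88109643]
```

View pics/p3.png

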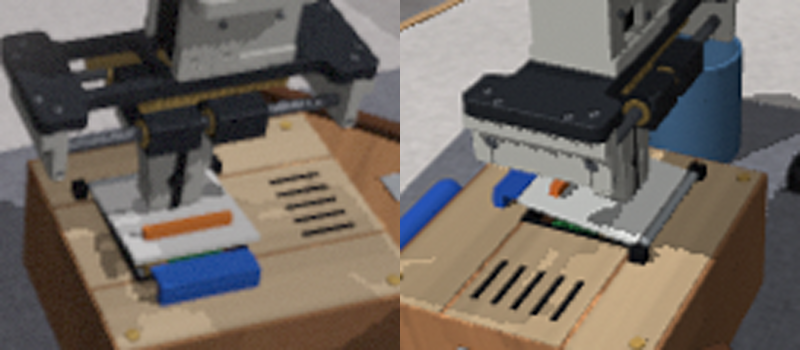

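The flap is nearly down, still drawn back, with its edge short of the lip. I'll press on to the stop.

>>> {"name": "step_arm", "arguments": {"rows": [[[-1, 0, 0, -0.2, 0, 0, 0], [-1, 0, 0, -0.2, 0, 0, 0], [-1, 0, 0, -0.15, 0, 0, 0], [-1, 0, 0, 0, 0, 0, 0], [-1, 0, 0, 0, 0, 0, 0]]]}}

```text
clock: 7.08
tool_pos: [0.575, 0.0147, 0.1014]
orientation: [-90.0, -0.0, -165.0]
force: [1.2, -0.0, 0.8]
opening: 0.0003
```

>>> {"name": "step_arm", "arguments": {"rows": [[[-1, 0, 0, -0.08, 0, 0, 0], [-1, 0, 0, 0, 0, 0, 0], [-1, 0, 0, 0, 0, 0, 0]]]}}

```text
clock: 7.45
tool_pos: [0.5751, 0.0147, 0.1011]
orientation: [-90.0, 0.0, -165.0]
force: [-0.8, 1.0, 6.1]
opening: 0.0006
```

>>> {"name": "step_arm", "arguments": {"rows": [[[-1, 0, 0, -0.08, 0, 0, 0], [-1, 0, 0, 0, 0, 0, 0], [-1, 0, 0, 0, 0, 0, 0]]]}}

```text
clock: 7.82
tool_pos: [0.5754, 0.0147, 0.1009]
orientation: [-90.0, 0.1, -165.0]
force: [-1.6, 1.0, 10.4]
opening: 0.0003
```

>>> {"name": "step_arm", "arguments": {"rows": [[[-1, 0.19, 0.05, 0, 0, 0, 0], [-1, 0.2, 0.05, 0, 0, 0, 0], [-1, 0.19, 0.05, 0, 0, 0, 0], [-1, 0.2, 0.06, 0, 0, 0, 0], [-1, 0.19, 0.05, 0, 0, 0, 0], [-1, 0.19, 0.05, 0, 0, 0, 0], [-1, 0.2, 0.05, 0, 0, 0, 0], [-1, 0.19, 0.05, 0, 0, 0, 0]]]}}

```text
clock: 8.82
tool_pos: [0.5871, 0.0177, 0.1002]
orientation: [-90.0, -0.4, -165.0]
force: [-15.3, -0.3, 19.0]
opening: 0.0003
```

Run:
```python
from h import *
o=ctrl.get_obs(); print(o["tool_pos"],o["force"])
a=ctrl.snapshot("scene")[120:240,320:457];b=ctrl.snapshot("side")[150:270,200:337]
cv2.imwrite("pics/p4.png",np.hstack([cv2.resize(i,(400,350),interpolation=cv2.INTER_CUBIC) for i in(a,b)]))
```

```text
[0.58711806 0.01765806 0.10016775] [-15.29836036  -0.28599192  18.99749197]
```

View pics/p4.png

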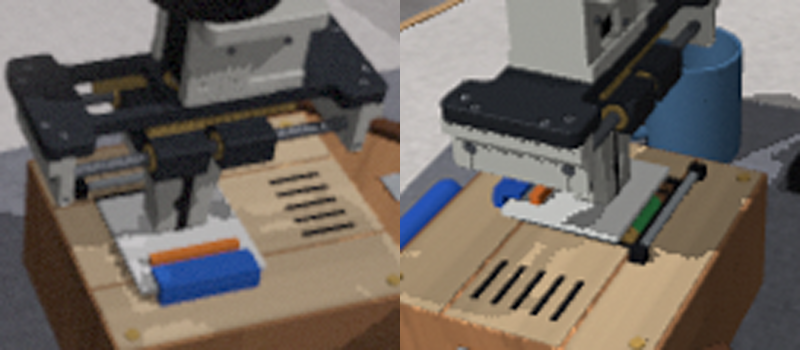

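>>> {"name": "step_arm", "arguments": {"rows": [[[-1, 0, 0, 0.1, 0, 0, 0], [-1, 0, 0, 0.1, 0, 0, 0], [-1, 0, 0, 0.1, 0, 0, 0], [-1, 0, 0, 0.3, 0, 0, 0], [-1, 0, 0, 1, 0, 0, 0], [-1, 0, 0, 2, 0, 0, 0], [-1, 0, 0, 3, 0, 0, 0], [-1, 0, 0, 3, 0, 0, 0], [-1, -4, 0, 2, 0, 0, 0], [-1, -4, 0, 2, 0, 0, 0], [-1, -4, 0, 0, 0, 0, 0], [-1, 0, 0, 0, 0, 0, 0]]]}}

```text
clock: 10.42
tool_pos: [0.4687, 0.0187, 0.2374]
orientation: [-90.1, 0.1, -165.0]
force: [-0.1, -0.4, -0.5]
opening: 0.0003
```

Run:
```python
from h import *
o=ctrl.get_obs(); print(o["tool_pos"],o["force"])
a=ctrl.snapshot("scene")[155:245,325:428];b=ctrl.snapshot("side")[180:270,215:318]
cv2.imwrite("pics/p5.png",np.hstack([cv2.resize(i,(400,350),interpolation=cv2.INTER_CUBIC) for i in(a,b)]))
# predicted pixels (crop coords) of ridge-top corners / flap hinge-side corners per slide, flap flat, clock unmoved
from fit import W
q=np.load("q.npy")
for s in (6,9,12):
  P=[W(q,(-45+63+s,y,105)) for y in(-82,-28)]+[W(q,(-45+4+s,y,98)) for y in(-93,-17)]
  print(s,((proj(cam("scene"),P)-(325,155))*3.89).round().tolist(),((proj(cam("side"),P)-(215,180))*3.89+(400,0)).round().tolist())
```

```text
[0.4687344  0.01871438 0.23742358] [-0.10281362 -0.38431489 -0.45571093]
6 [[175.0, 193.0], [291.0, 170.0], [104.0, 121.0], [259.0, 92.0]] [[583.0, 81.0], [528.0, 144.0], [708.0, 107.0], [640.0, 201.0]]
9 [[177.0, 198.0], [294.0, 175.0], [106.0, 125.0], [262.0, 96.0]] [[578.0, 80.0], [522.0, 143.0], [703.0, 106.0], [633.0, 200.0]]
12 [[180.0, 202.0], [296.0, 179.0], [108.0, 130.0], [264.0, 100.0]] [[572.0, 78.0], [516.0, 141.0], [697.0, 105.0], [627.0, 198.0]]
```

View pics/p5.png

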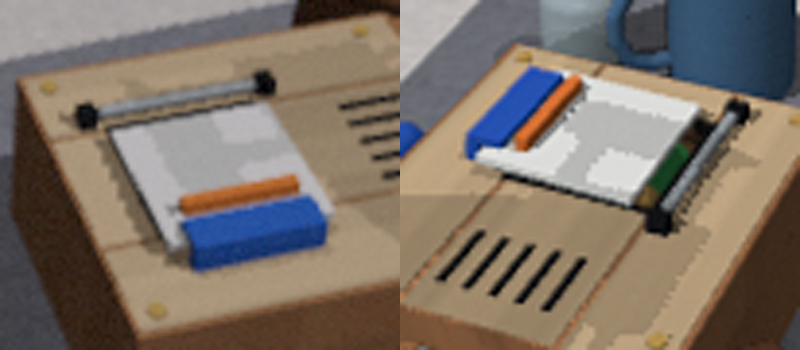

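The flap stays shut by itself. The flap corners at (108,128) and (264,100) and the ridge end at (297,180) match the predicted positions for 12 mm of slide with the clock unmoved. I'm handing in now.

```bash
python3 -c "
from plant import ctrl
print(ctrl.close_job(), ctrl.get_obs()['clock'])"
```

```text
the job is handed in; nothing more can be done
the job is handed in; nothing more can be done
```

I folded the flap down in two pushes with the shut fingertips: first beyond the ridge, then on the hinge side of it. I pressed it to its stop at about 10 N, slid it out under the lip, lifted straight off and handed the job in at about 10.5 s.

- **Slide:** The flap moved out by friction under the pressing fingertip, so the orange ridge was never pushed. Force on the tool rose to about 15 N sideways and 19 N vertically at the end stop, under the 40 N limit.
- **Flap shut:** In the last pictures the flap lies flat beneath the lip with the hand clear. The scene view matches the full 12 mm of slide. The side view is less sharp, reading about 10 to 12 mm.
- **Rest of the scene:** The clock's image position fits where it was at the start. The mug showed no shift. I did not measure the screwdriver, jar and tray again, but the arm's path stayed clear of them. The hand-in gave no verdict.

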